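# Shut the steam cooker and set it cooking

## Robot

A 6-joint arm with a two-finger parallel gripper is mounted at the origin on the work surface. World frame = base frame: x ahead of the robot, y to its left, z up, the work surface at z = 0. Lengths are in m, angles in rad, forces in N, time in s.
With the tool pointing down it reaches from about 0.375 to 0.975 m from the base axis. Payload 3.8 kg.
Tool frame: the origin (TCP) lies on the mounting face of the last link; the fingertips stand 173 mm ahead of it and the grasp point (between the pads) lies 155 mm ahead of it; z points along the fingers, y is the line along which they close (so a half turn about z gives the same grasp; the last joint's range is limited). The gripper opens to 85 mm and grips with 20 to 120 N. Pads are 22 mm wide; open, the fingers measure 114 mm over their backs; the gripper's body (76 mm by 85 mm) begins 54 mm behind the grasp point. The pads swing forward as they close: fully open they stand 13 mm farther back than shut.
Start: joints at [1.159, 0.264, 1.604, -0, 1.274, -0.037], TCP at [0.247, 0.628, 0.405] pointing down, gripper open.
Joint ranges: [-2.63, 2.63], [-0.94, 2.18], [0.31, 2.57], [-1.31, 4.45], [0, 2.66], [-2.55, 2.55]. Speed limits (rad/s): [2.57, 2.57, 3.14, 3.14, 3.14, 3.14].

## Interface

Orientations are given as a rotation vector (axis times angle).
In Python, from workcell import bot gives the robot as it stands.
- The arm moves only by the tool drive_tool, never from a script. Its argument "increments" is a list of rows, each an object with "delta_pos": the shift along the tool's x, y, z in mm, a list of three; "turn": the turn about the tool's z in rad; "jaw": the opening, from -1 (shut) to 1 (fully open). A call has 1 to 8 rows; each row shifts and turns the commanded pose from where the row before left it, along the tool's axes as they then stand; what a row does not reach is not made up. A row lasts 1/12 s, in which the tool goes at most 41.7 mm and 7.16 degrees, less where a joint would pass 70% of its speed; a pose out of reach is approached as far as the arm can. A call is refused whole if a number of a shift passes 41.7 or a number of a turn 0.125, either way. A call with a gripper value outside its range is refused whole. The fingers move at their own pace and stop on an object; "grip_force" is the grip in N (left out, the last holds). Time passes only in rows, so rows that do not move let the fingers close. It gives the time, the measured TCP pose, the force, the opening and the grip force at its end, in the units of the state.
- bot.read_state(): the state, without advancing time (a new reading comes with each control period).
- bot.read_camera(name): name is "scene" or "top" or "wrist"; returns a dict with "pixels" (384x512x3 uint8, red, green, blue), "fovy" (degrees; the focal length in pixels is half the picture's height over the tangent of half this angle, whatever the lens; pixels are square), "cx", "cy" (the principal point, pixels), "camera_from_world" (4x4, takes a point from world to camera coordinates); the wrist camera has in their place "hand_eye" (4x4, takes a point from camera to tool coordinates, whose origin is the TCP and whose axes are the flange's). Camera axes: x right, y down, z forward; pixel columns grow to the right and rows downward; lengths in m; the calibration is good to about 2 mm. A picture is of the moment at which its call begins: read the wrist's pose just before it. There is no depth.
- bot.finish_job(): hands the job in; it is judged then, once.
The state is a dict: "time": time; "q": joint angles; "joint_vel": joint speeds; "joint_torque": joint torques, N m; "tool_pos": TCP position; "tcp_rot": TCP orientation; "wrist_force": force on the tool from outside, world axes, zero at the start; "torque": the same for the moment, N m; "width": opening from 0.0 (shut) to 1.0 (fully open); "grip_force": force on a finger pad.
Only numpy, scipy, OpenCV 4.12 (cv2) and the standard library are available. Lean on these libraries where they do the work, as an engineer would, in place of code of your own. Each camera call takes 0.05 s, during which the arm holds its last target. There are 200 camera calls.

## Task

Start the eggs steaming in the countertop cooker: push its lid down until the catch pulls it fully shut, then tip the programme rocker over to steam by pressing its blue end, and last push the green cook key down until it stays down. Only press with the fingertips: do not lift the lid, and leave the orange keep-warm rocker, the lid's grey release bar and the things standing around the cooker as they are.

Things in the scene. Friction and masses are not known exactly. Their poses are not given: they have to be found in the camera images.
- cooker: Countertop rice and steam cooker, steel with a white lid, 330 mm deep (x), 255 mm wide (y), about 230 mm tall shut; fixed to the counter, turned up to 20 degrees. Origin: centre of its underside. x points level from the control panel (front, towards the robot) to the lid's hinge at the back, y to the left seen from the front, z up. Hinge axis along y at x = 150, z = 172 mm.
- panel (a point): Centre of the black control panel's surface (cooker x = -120, y = 0, z = 168.5 mm), 94 mm along the slope by 255 mm. The panel falls 20 degrees (0.35 rad) towards the front; x of this point points up the slope, y as the cooker's, z is the panel's normal. Along its middle: two-colour programme rocker at y = 75, orange keep-warm rocker at y = 0, green cook key at y = -80 mm.
- lid (a joint): Lid angle in rad: 0 shut, grows as its front rises; starts ajar at 0.26 to 0.46. The hinge is stiff and balanced: the lid stays where it is left and takes 4 to 9 N at lid_press to push down; below about 0.12 the catch pulls it shut by itself and keeps it shut.
- lid_press (a point): Place to push the lid: on its flat white top, on the centre line, 160 mm in front of the hinge; shut, it lies at cooker x = -10, y = 0, z = 217 mm. Moves with the lid (up and back when open); z is the top's normal. Pushing straight down from where it stands works. The flat top (186 by 206 mm) reaches 30 mm farther forward and 150 mm back; a black steam cap (40 mm across, 10 mm high) has its centre 115 mm behind.
- release (a joint): Grey release bar of the lid, 58 by 16 mm, on the lower ledge at the middle of the lid's front edge, centre 48 mm in front of lid_press and 9 mm lower (lid shut). Travel in m: 0 up, 0.004 pressed in. It must not be pressed.
- programme (a joint): Programme rocker, 40 mm long (along y) by 24 mm, turning about its middle, in rad: 0 when its white (rice, +y) end is down, as at the start; 0.4 when its blue (steam, -y) end is down. Pressing the blue end with about 3 N makes it snap over past half way (0.2), and it stays.
- programme_end (a point): Point on the face of the rocker's blue end, 14.5 mm from the rocker's middle towards -y; about 9 mm above the panel's surface at the start (its outer edge 11 mm) and 4 mm when pressed down. Moves and turns with the rocker.
- keep_warm (a joint): Orange keep-warm rocker in the middle of the panel, 40 by 24 mm, shaped as the programme rocker, in rad: 0 at the start (off, its +y end down), 0.4 if its -y end were pressed. It must stay off.
- cook (a joint): Green cook key, travel in m along the panel's normal: 0 up, 0.005 fully down. It takes about 4 N, snaps down past 0.003 and stays down.
- cook_top (a point): Centre of the top of the green cook key, 32 mm (y) by 28 mm; 9 mm above the panel's surface when up and 4 mm when down. Moves with the key; its z axis is the panel's normal (20 degrees off vertical, towards the front).
- oil_bottle: Green glass oil bottle, black cap, 64 mm diameter, 230 mm tall, loose beside the cooker, upright; origin at the centre of its underside. Leave alone.
- spice_jar: Amber glass spice jar, red cap, 48 mm diameter, 100 mm tall, loose beside the cooker, upright; origin at the centre of its underside. Leave alone.
- bowl: Blue ceramic bowl, 116 mm across the rim, 55 mm tall, loose beside the cooker, upright; origin at the centre of its underside. Leave alone.
- salt_tub: Round salt tub, yellow with a paper label and a white lid, 68 mm diameter, 85 mm tall, loose beside the cooker, upright; origin at the centre of its underside. Leave alone.

How it is judged:
On the way, in this order (a step that is already met when the one before it is completed fails the run):
1. the lid is fully shut (below 0.03 rad), with the rocker still at rice and the cook key still up (value of joint lid below 0.03 rad and value of joint programme below 0.07 rad and value of joint cook below 0.0015 m), for 0.2 s.
2. the programme rocker is over at steam (above 0.33 rad), lid shut, cook key still up (value of joint lid below 0.03 rad and value of joint programme above 0.33 rad and value of joint cook below 0.0015 m), for 0.2 s.
3. the cook key is down (above 4 mm), lid shut, rocker at steam (value of joint lid below 0.03 rad and value of joint programme above 0.33 rad and value of joint cook above 0.004 m), for 0.2 s.
At the end, for the whole second after the job is handed in: the lid is shut (below 0.03 rad), the programme rocker is at steam (above 0.33 rad), the cook key stays down (above 4 mm of 5), the keep-warm rocker is off, the release bar is up, and the bottle, jar, bowl and tub stand upright within 20 mm of where they were (all of step 3 and value of joint keep_warm below 0.07 rad and value of joint release below 0.0015 m and distance of each of oil_bottle, spice_jar, bowl, salt_tub from where it was at the start of the episode below 0.02 m and angle between each of oil_bottle, spice_jar, bowl, salt_tub's own z axis and vertical below 0.1 rad); the robot touches nothing.
It fails at once if the rocker or the cook key is worked while the lid is still open (value of joint lid above 0.06 rad and (value of joint programme above 0.2 rad or value of joint cook above 0.0028 m)).
It fails at once if the cook key is pushed down before the programme is at steam (value of joint cook above 0.0028 m and value of joint programme below 0.2 rad).
It fails at once if the keep-warm rocker is tipped over or the lid's release bar is pressed (value of joint keep_warm above 0.2 rad or value of joint release above 0.002 m).
It fails at once if the lid is lifted (rises faster than 0.15 rad/s while open, or stands above 0.5 rad) (value of joint lid above 0.5 rad or (value of joint lid above 0.1 rad and velocity of joint lid above 0.15 rad/s)).
It fails at once if a thing beside the cooker is shoved (30 mm), tipped or lifted (distance of any of oil_bottle, spice_jar, bowl, salt_tub from where it was at the start of the episode above 0.03 m or angle between any of oil_bottle, spice_jar, bowl, salt_tub's own z axis and vertical above 0.35 rad or height (world z) of any of oil_bottle, spice_jar, bowl, salt_tub above 0.012 m).
It also fails if it takes over 45 s, if anything falls off the work surface, if the arm or the gripper's body presses on something with over 40 N, if the wrist force passes 120 N, or if a joint passes its speed limit or range.

## Working session

There is one attempt and no reset: what is moved stays moved. The work goes in short steps, Python scripts to look and compute and a tool call to move; the robot and the scene stay as the last step left them, time stands still between calls to the robot, and variables do not carry over. Pictures are saved under pics/ and viewed, at most 10 in all, crops included, and the job is handed in when it is done.

Besides the shell and the picture viewer there is one more tool, called as name(argument=value, ...), one argument or row to a line, values as JSON. drive_tool: Moves the arm, as the interface text tells. Its arguments: {"type":"object","properties":{"increments":{"type":"array"},"grip_force":{"type":"number"}},"required":["increments"]}

```bash
ls; mkdir -p pics
python3 - <<'E'
from workcell import bot
import cv2,pickle
s=bot.read_state();print(s)
d={}
for n in("scene","top","wrist"):
    c=bot.read_camera(n);d[n]=c
    print(n,c["fovy"],c["cx"],c["cy"],c.get("camera_from_world",c.get("hand_eye")))
pickle.dump(d,open("cams.pkl","wb"))
for n in("scene","top"):
    cv2.imwrite(f"pics/{n}0.png",cv2.resize(d[n]["pixels"][...,::-1],(800,600),interpolation=cv2.INTER_CUBIC))
E
```

```text
pics
{'time': 0.0, 'q': array([ 1.15909432e+00,  2.64807078e-01,  1.60539479e+00, -8.80508823e-06,
        1.27368099e+00, -3.68822319e-02]), 'joint_vel': array([-0.00164267,  0.00069613, -0.00129278, -0.00104636, -0.00040446,
       -0.00135281]), 'joint_torque': array([-1.93961954e-03, -5.15110695e+01, -3.67311358e+01, -1.33119090e-05,
        1.30011037e-02, -5.63661928e-06]), 'tool_pos': array([0.24697677, 0.62782911, 0.403314  ]), 'tcp_rot': array([-0.58522735, -3.08609014,  0.0035097 ]), 'wrist_force': array([-0.16548024,  0.29220795,  0.15258508]), 'torque': array([-0.01291333, -0.01206583,  0.02421124]), 'grip_force': 0.0, 'width': 0.9998856342182417}
scene 57.71666032576074 251.30114764587574 192.40510016524496 [[-0.42467554  0.90533233  0.00490559  0.21374263]
 [ 0.65955348  0.31308775 -0.68334857 -0.31797747]
 [-0.62019344 -0.28696592 -0.73007579  1.27966977]
 [ 0.          0.          0.          1.        ]]
top 52.47744452681262 249.45888548197473 190.45664789193305 [[ 0.13367839 -0.99102067  0.00285033 -0.02768366]
 [-0.97051091 -0.13149293 -0.20203511  0.63990754]
 [ 0.20059577  0.02424145 -0.97937413  1.06050631]
 [ 0.          0.          0.          1.        ]]
wrist 58.11950934129407 255.7082422881452 193.21502298068663 [[ 3.71032802e-04 -9.63675745e-01 -2.67074747e-01  6.64708955e-02]
 [ 9.99999909e-01  3.01177938e-04  3.02517908e-04 -1.62241152e-03]
 [-2.11092149e-04 -2.67074835e-01  9.63675769e-01  2.98687458e-02]
 [ 0.00000000e+00  0.00000000e+00  0.00000000e+00  1.00000000e+00]]
```

View pics/scene0.png

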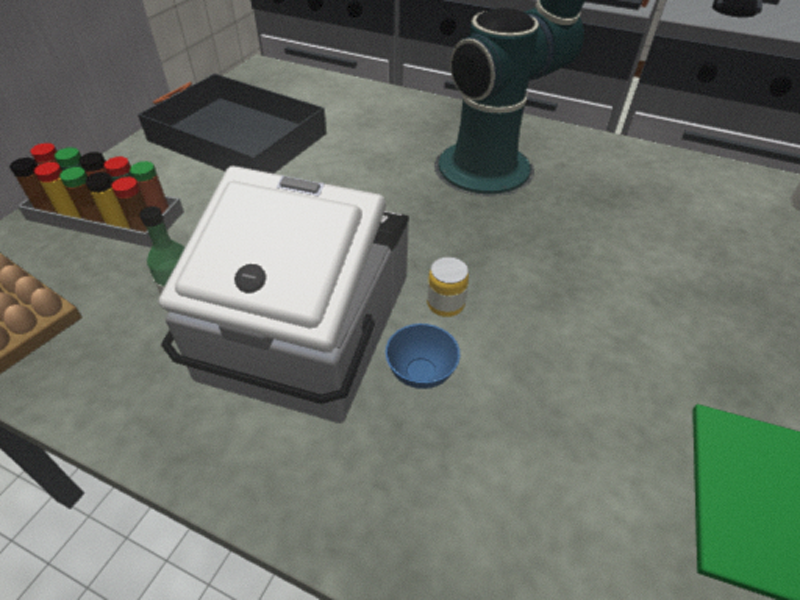

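View pics/top0.png

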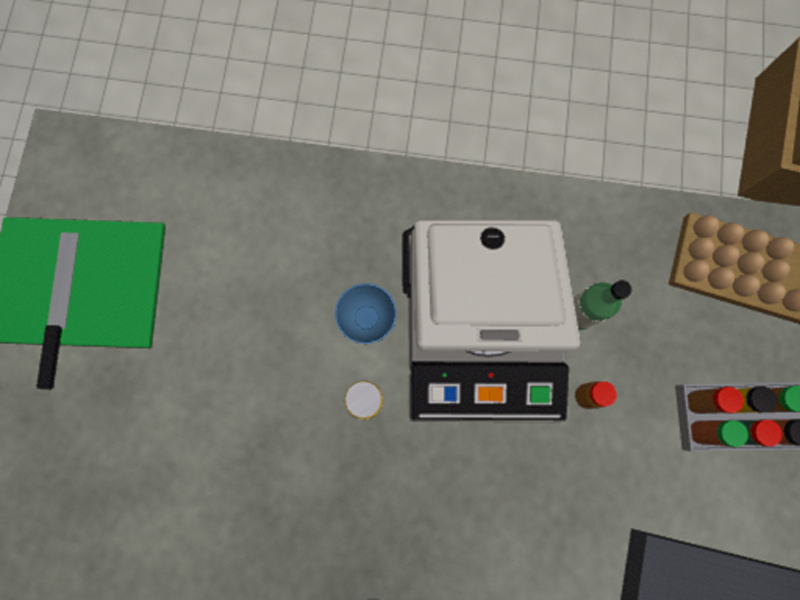

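The scene view shows the cooker at about (280,290) with its lid ajar. The top view shows the rocker (444,394), keep-warm (490,394), cook key (540,394) and release bar (500,335). I'll enlarge both to read precise points.

Run:
```python
import cv2,pickle
d=pickle.load(open("cams.pkl","rb"))
t=d["top"]["pixels"][135:275,255:380,::-1];cv2.imwrite("pics/tc.png",cv2.resize(t,None,fx=4,fy=4,interpolation=cv2.INTER_CUBIC))
t=d["scene"]["pixels"][102:252,100:265,::-1];cv2.imwrite("pics/sc.png",cv2.resize(t,None,fx=4,fy=4,interpolation=cv2.INTER_CUBIC))
```

```text
(no output)
```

View pics/tc.png

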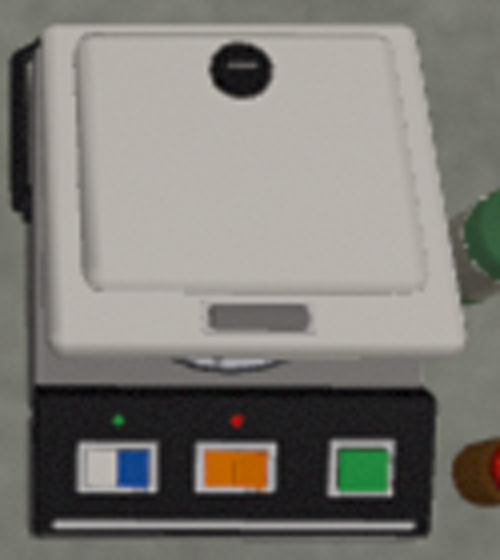

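View pics/sc.png

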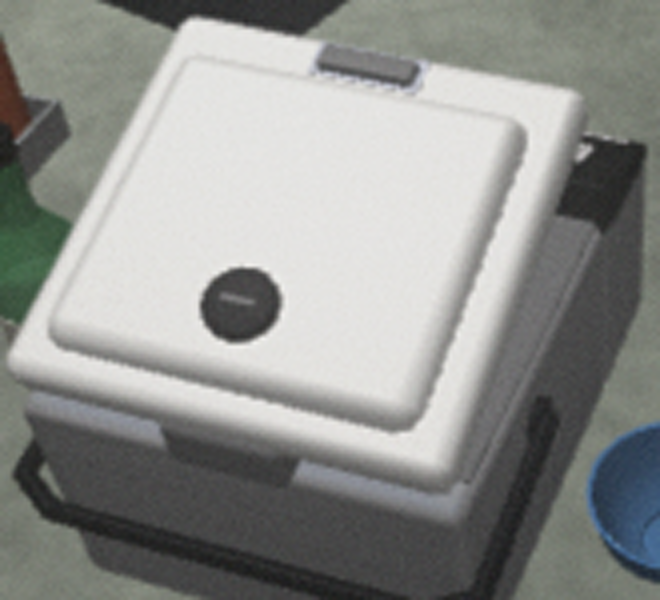

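Top crop points: rocker bezel centre (117,467), keep-warm (236,467), cook key (363,469), release bar (259,317), cap (241,69). Scene crop points: release bar (367,64), cap (241,303).

```bash
cat > h.py <<'E'
import numpy as np,pickle
from scipy.optimize import least_squares
from scipy.spatial.transform import Rotation as R
def proj(c,p):
    q=c["camera_from_world"]@np.r_[p,1]; f=192/np.tan(np.radians(c["fovy"]/2))
    return np.array([c["cx"]+f*q[0]/q[2],c["cy"]+f*q[1]/q[2]])
def cook(v,p):
    return R.from_euler("z",v[2]).apply(p)+[v[0],v[1],0]
def lid(v,p):
    dx,dz=p[0]-.150,p[2]-.172;c,s=np.cos(v[3]),np.sin(v[3])
    return cook(v,[.150+c*dx+s*dz,p[1],.172-s*dx+c*dz])
def panel(v,p):
    a=.349
    return cook(v,[-.120+np.cos(a)*p[0]-np.sin(a)*p[2],p[1],.1685+np.sin(a)*p[0]+np.cos(a)*p[2]])
E
python3 - <<'E'
from h import *
d=pickle.load(open("cams.pkl","rb"))
O=[("top",panel,[0,.075,.002],117,467),("top",panel,[0,0,.002],236,467),("top",panel,[0,-.08,.009],363,469),
("top",lid,[-.058,0,.210],259,317),("top",lid,[.105,0,.227],241,69),
("scene",lid,[-.058,0,.210],367,63),("scene",lid,[.105,0,.227],241,302)]
off={"top":(255,135),"scene":(100,102)}
def res(v): return np.concatenate([proj(d[n],f(v,p))-(np.array(off[n])+(np.array([a,b])+.5)/4-.5) for n,f,p,a,b in O])
r=least_squares(res,[.6,0,0,.35]);v=r.x;print(v.round(4),(r.fun.reshape(-1,2)).round(2).tolist())
np.save("v.npy",v)
def ray(u,w,z): # top crop px of 800-view -> ground
    c=d["top"];f=192/np.tan(np.radians(c["fovy"]/2))
    return least_squares(lambda q:proj(c,[q[0],q[1],z])-np.array([u,w])*.64,[.6,0]).x
for n,a in dict(bottlecap=(622,289,.23),jar=(603,394,.1),bowl=(365,312,.055),tub=(363,400,.085)).items(): print(n,ray(*a).round(3))
print("press",lid(v,[-.01,0,.217]).round(4),"shut",lid([*v[:3],0],[-.01,0,.217]).round(4),"rel shut",lid([*v[:3],0],[-.058,0,.208]))
print("end",panel(v,[0,.0605,.009]).round(4),panel(v,[0,.0605,.004]).round(4),"cook",panel(v,[0,-.08,.009]).round(4),panel(v,[0,-.08,.004]).round(4))
M=R.from_rotvec([-0.58522735,-3.08609014,0.0035097]).as_matrix();print(M.round(3))
E
```

```text
[ 0.6024 -0.111   0.1301  0.2908] [[0.23, -0.42], [0.06, -0.3], [0.54, 0.16], [0.16, -0.56], [0.38, -0.84], [1.09, -0.0], [0.51, -1.3]]
bottlecap [ 0.667 -0.308]
jar [ 0.511 -0.332]
bowl [0.607 0.101]
tub [0.446 0.08 ]
press [ 0.6119 -0.1097  0.261 ] shut [ 0.5925 -0.1123  0.217 ] rel shut [ 0.54487112 -0.11848645  0.208     ]
end [ 0.4725 -0.0669  0.177 ] [ 0.4742 -0.0667  0.1723] cook [ 0.4907 -0.2063  0.177 ] [ 0.4924 -0.206   0.1723]
[[-0.931  0.366 -0.001]
 [ 0.366  0.931 -0.002]
 [ 0.    -0.002 -1.   ]]
```

drive_tool(
  increments=[
    {"delta_pos": [0, 0, -20], "turn": -0.1, "jaw": -1},
    {"delta_pos": [0, 0, -20], "turn": -0.1, "jaw": -1},
    {"delta_pos": [0, 0, -20], "turn": -0.1, "jaw": -1},
    {"delta_pos": [0, 0, -20], "turn": -0.1, "jaw": -1},
    {"delta_pos": [0, 0, -20], "turn": -0.103, "jaw": -1},
    {"delta_pos": [-6, -20, 0], "turn": 0, "jaw": -1},
    {"delta_pos": [-12, -38, 0], "turn": 0, "jaw": -1},
    {"delta_pos": [-12, -38, 0], "turn": 0, "jaw": -1},
  ],
)

```text
time: 0.82
tool_pos: [0.2889, 0.5365, 0.5045]
tcp_rot: [-0.205, 3.135, -0.0]
wrist_force: [0.5, -0.4, 0.9]
width: 0.001
grip_force: 0.0
```

drive_tool(
  increments=[
    {"delta_pos": [-12, -38, 0], "turn": 0, "jaw": -1},
    {"delta_pos": [-12, -38, 0], "turn": 0, "jaw": -1},
    {"delta_pos": [-12, -38, 0], "turn": 0, "jaw": -1},
    {"delta_pos": [-12, -38, 0], "turn": 0, "jaw": -1},
    {"delta_pos": [-12, -38, 0], "turn": 0, "jaw": -1},
    {"delta_pos": [-12, -38, 0], "turn": 0, "jaw": -1},
    {"delta_pos": [-12, -38, 0], "turn": 0, "jaw": -1},
    {"delta_pos": [-12, -38, 0], "turn": 0, "jaw": -1},
  ],
)

```text
time: 1.48
tool_pos: [0.4233, 0.2456, 0.5045]
tcp_rot: [-0.202, 3.135, -0.0]
wrist_force: [0.9, 0.4, 0.3]
width: -0.004
grip_force: 0.0
```

drive_tool(
  increments=[
    {"delta_pos": [-12, -38, 0], "turn": 0, "jaw": -1},
    {"delta_pos": [-12, -38, 0], "turn": 0, "jaw": -1},
    {"delta_pos": [-12, -38, 0], "turn": 0, "jaw": -1},
    {"delta_pos": [-12, -38, 0], "turn": 0, "jaw": -1},
    {"delta_pos": [0, 0, 0], "turn": 0, "jaw": -1},
    {"delta_pos": [0, 0, 0], "turn": 0, "jaw": -1},
  ],
)

```text
time: 1.98
tool_pos: [0.4908, 0.1009, 0.5042]
tcp_rot: [0.194, -3.135, -0.0]
wrist_force: [0.4, 0.4, 0.1]
width: -0.001
grip_force: 0.0
```

drive_tool(
  increments=[
    {"delta_pos": [-3, -36, 0], "turn": 0, "jaw": -1},
    {"delta_pos": [-3, -36, 0], "turn": 0, "jaw": -1},
    {"delta_pos": [-3, -36, 0], "turn": 0, "jaw": -1},
    {"delta_pos": [-3, -36, 0], "turn": 0, "jaw": -1},
    {"delta_pos": [-3, -36, 0], "turn": 0, "jaw": -1},
    {"delta_pos": [-3, -36, 0], "turn": 0, "jaw": -1},
    {"delta_pos": [0, 0, 0], "turn": 0, "jaw": -1},
    {"delta_pos": [0, 0, 0], "turn": 0, "jaw": -1},
  ],
)

```text
time: 2.65
tool_pos: [0.5359, -0.1092, 0.5041]
tcp_rot: [0.199, -3.134, -0.002]
wrist_force: [0.8, 0.5, -1.1]
width: -0.006
grip_force: 0.0
```

```bash
cat >> h.py <<'E'
def wristcam(bot):
    s=bot.read_state();c=bot.read_camera("wrist")
    T=np.eye(4);T[:3,:3]=R.from_rotvec(s["tcp_rot"]).as_matrix();T[:3,3]=s["tool_pos"]
    c["camera_from_world"]=np.linalg.inv(T@c["hand_eye"]);return s,c
E
python3 - <<'E'
from h import *
from workcell import bot
import cv2
s,c=wristcam(bot);pickle.dump(c,open("w1.pkl","wb"));print(s["tool_pos"],s["tcp_rot"])
im=cv2.resize(c["pixels"][...,::-1],(800,600),interpolation=cv2.INTER_CUBIC)
v=np.load("v.npy")
for p in [panel(v,[0,.075,.002]),panel(v,[0,0,.002]),panel(v,[0,-.08,.009]),lid(v,[-.058,0,.21]),lid(v,[-.01,0,.217]),lid(v,[.105,0,.227])]:
    q=proj(c,p)/.64;print(q.round(1));cv2.drawMarker(im,tuple(int(x) for x in q),(255,0,255),0,12,1)
cv2.imwrite("pics/w1.png",im)
E
```

```text
[ 0.53592982 -0.10915846  0.50410263] [ 1.98718296e-01 -3.13425320e+00 -1.70242495e-03]
[519.6 175.8]
[383.  176.3]
[233.3 172.7]
[378.6 389.6]
[380.6 480.9]
[384.5 636.3]
```

View pics/w1.png

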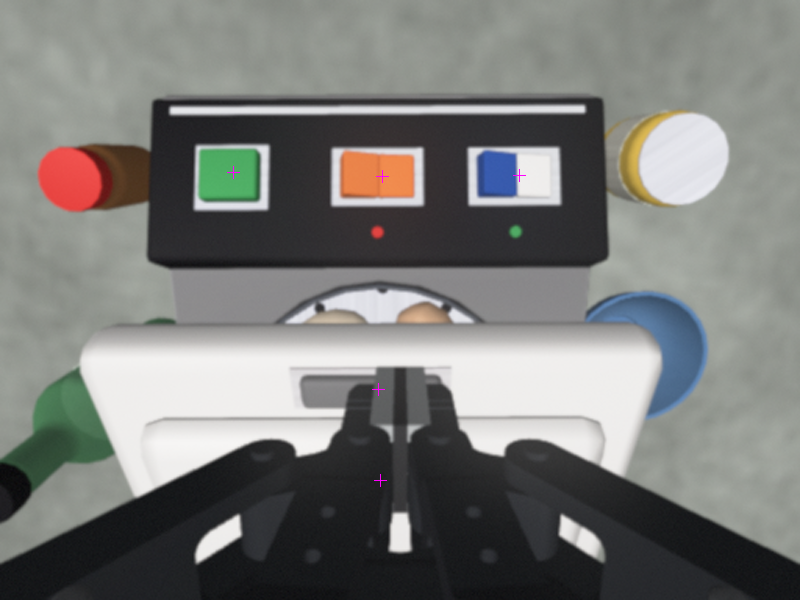

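The wrist view confirms the fit within about 6 px: the bezels are at (377,177), (513,176) and (230,174), and the fingers are shut. I'll refit with these points.

```bash
cat >> h.py <<'E'
def goal(s,p):
    "tool-axis shift in mm bringing the shut fingertips to p"
    M=R.from_rotvec(s["tcp_rot"]).as_matrix()
    return (M.T@(p-s["tool_pos"])-[0,0,.173])*1e3
E
python3 - <<'E'
from h import *
from workcell import bot
d=pickle.load(open("cams.pkl","rb"));d["w"]=pickle.load(open("w1.pkl","rb"))
P=lambda n,x,y,u,v:(n,panel,None,u,v)
O=[("top",panel,[0,.075,.002],117,467),("top",panel,[0,0,.002],236,467),("top",panel,[0,-.08,.009],363,469),
("top",lid,[-.058,0,.210],259,317),("top",lid,[.105,0,.227],241,69),
("scene",lid,[-.058,0,.210],367,63),("scene",lid,[.105,0,.227],241,302),
("w",panel,[0,.075,.002],513.5,176.5),("w",panel,[0,0,.002],377.5,177),("w",panel,[0,-.08,.009],229.5,173.5),("w",lid,[-.058,0,.210],371,390)]
def px(n,a,b):
    return np.array([a,b])*.64 if n=="w" else np.array(dict(top=(255,135),scene=(100,102))[n])+(np.array([a,b])+.5)/4-.5
r=least_squares(lambda v:np.concatenate([proj(d[n],f(v,p))-px(n,a,b) for n,f,p,a,b in O]),[.6,0,0,.35],loss="soft_l1")
v=r.x;print(v.round(4));print([(proj(d[n],f(v,p))-px(n,a,b)).round(1).tolist() for n,f,p,a,b in O]);np.save("v.npy",v)
s=bot.read_state();print("yaw err",v[2]-np.arctan2(*(-R.from_rotvec(s["tcp_rot"]).as_matrix()[1::-1,0])))
print("lid",lid(v,[-.01,0,.217]),goal(s,lid(v,[-.01,0,.217])),"shut",goal(s,lid([*v[:3],0],[-.01,0,.217])))
E
```

```text
[ 0.603  -0.1131  0.1341  0.2893]
[[1.3, -0.4], [1.1, -0.4], [1.6, -0.1], [1.1, -0.6], [1.1, -0.9], [0.1, -0.0], [-0.3, -1.4], [0.8, -0.4], [0.4, -0.1], [-0.7, 0.3], [1.3, -0.2]]
yaw err 0.005878842879882135
lid [ 0.61237388 -0.11181157  0.2607726 ] [-75.680397   -13.75665808  70.38958668] shut [-56.230649   -13.93239665 114.17757122]
```

drive_tool(
  increments=[
    {"delta_pos": [-24, -5, 0], "turn": 0, "jaw": -1},
    {"delta_pos": [-24, -5, 15], "turn": 0, "jaw": -1},
    {"delta_pos": [-22, -4, 20], "turn": 0, "jaw": -1},
    {"delta_pos": [0, 0, 20], "turn": 0, "jaw": -1},
    {"delta_pos": [0, 0, 7], "turn": 0, "jaw": -1},
    {"delta_pos": [0, 0, 4], "turn": 0, "jaw": -1},
    {"delta_pos": [0, 0, 4], "turn": 0, "jaw": -1},
    {"delta_pos": [0, 0, 4], "turn": 0, "jaw": -1},
  ],
)

```text
time: 3.37
tool_pos: [0.6068, -0.1129, 0.4326]
tcp_rot: [-0.203, 3.133, -0.001]
wrist_force: [-2.1, 0.1, 3.8]
width: -0.003
grip_force: 1.6
```

drive_tool(
  increments=[
    {"delta_pos": [0, 0, 4], "turn": 0, "jaw": -1},
    {"delta_pos": [0, 0, 4], "turn": 0, "jaw": -1},
    {"delta_pos": [0, 0, 4], "turn": 0, "jaw": -1},
    {"delta_pos": [0, 0, 4], "turn": 0, "jaw": -1},
  ],
)

```text
time: 3.7
tool_pos: [0.6068, -0.1142, 0.4146]
tcp_rot: [-0.201, 3.135, -0.001]
wrist_force: [-0.5, 0.1, 1.1]
width: -0.002
grip_force: 0.7
```

drive_tool(
  increments=[
    {"delta_pos": [0, 0, 4], "turn": 0, "jaw": -1},
    {"delta_pos": [0, 0, 4], "turn": 0, "jaw": -1},
    {"delta_pos": [0, 0, 4], "turn": 0, "jaw": -1},
    {"delta_pos": [0, 0, 4], "turn": 0, "jaw": -1},
    {"delta_pos": [0, 0, 2], "turn": 0, "jaw": -1},
    {"delta_pos": [0, 0, 0], "turn": 0, "jaw": -1},
  ],
)

```text
time: 4.2
tool_pos: [0.6067, -0.1139, 0.3955]
tcp_rot: [0.201, -3.134, -0.001]
wrist_force: [-0.0, -0.4, -0.4]
width: -0.002
grip_force: 0.0
```

drive_tool(
  increments=[
    {"delta_pos": [0, 0, 3], "turn": 0, "jaw": -1},
    {"delta_pos": [0, 0, 2], "turn": 0, "jaw": -1},
    {"delta_pos": [0, 0, 1], "turn": 0, "jaw": -1},
    {"delta_pos": [0, 0, 0], "turn": 0, "jaw": -1},
  ],
)

```text
time: 4.53
tool_pos: [0.607, -0.1139, 0.3907]
tcp_rot: [-0.201, 3.135, -0.0]
wrist_force: [-0.4, 0.5, 0.2]
width: -0.0
grip_force: 0.0
```

drive_tool(
  increments=[
    {"delta_pos": [0, 0, -20], "turn": 0, "jaw": -1},
    {"delta_pos": [15, 5, -30], "turn": 0, "jaw": -1},
    {"delta_pos": [30, 10, 0], "turn": 0, "jaw": -1},
    {"delta_pos": [30, 10, 0], "turn": 0, "jaw": -1},
    {"delta_pos": [20, 10, 0], "turn": 0, "jaw": -1},
    {"delta_pos": [0, 0, 0], "turn": 0, "jaw": -1},
    {"delta_pos": [0, 0, 0], "turn": 0, "jaw": -1},
  ],
)

```text
time: 5.12
tool_pos: [0.5075, -0.0911, 0.4413]
tcp_rot: [-0.201, 3.134, -0.001]
wrist_force: [-0.2, -0.5, 0.6]
width: 0.0
grip_force: 0.0
```

Run:
```python
from h import *
from workcell import bot
import cv2
s,c=wristcam(bot);t=bot.read_camera("scene");pickle.dump(c,open("w2.pkl","wb"))
a=cv2.resize(c["pixels"][...,::-1],(800,600),interpolation=cv2.INTER_CUBIC)[:, :]
b=cv2.resize(t["pixels"][102:252,100:265,::-1],None,fx=2,fy=2,interpolation=cv2.INTER_CUBIC)
v=np.load("v.npy");v[3]=0
for p in [panel(v,[0,.075,.002]),panel(v,[0,0,.002]),panel(v,[0,-.08,.009]),lid(v,[-.058,0,.21])]: print((proj(c,p)/.64).round(1))
a[300:600,470:800]=b
cv2.imwrite("pics/w2.png",a)
print(s["tool_pos"],s["wrist_force"])
for n,p in dict(prog=panel(v,[-.005,.052,.011]),cook=panel(v,[-.005,-.08,.009])).items(): print(n,goal(s,p).round(1))
```

```text
[493.9 239.5]
[326.9 240.4]
[141.4 238.3]
[320.6 407.9]
[ 0.5074985  -0.09110882  0.44126221] [-0.1824758  -0.45317298  0.56576263]
prog [37.3 17.4 91.1]
cook [  35.9 -114.6   93. ]
```

View pics/w2.png

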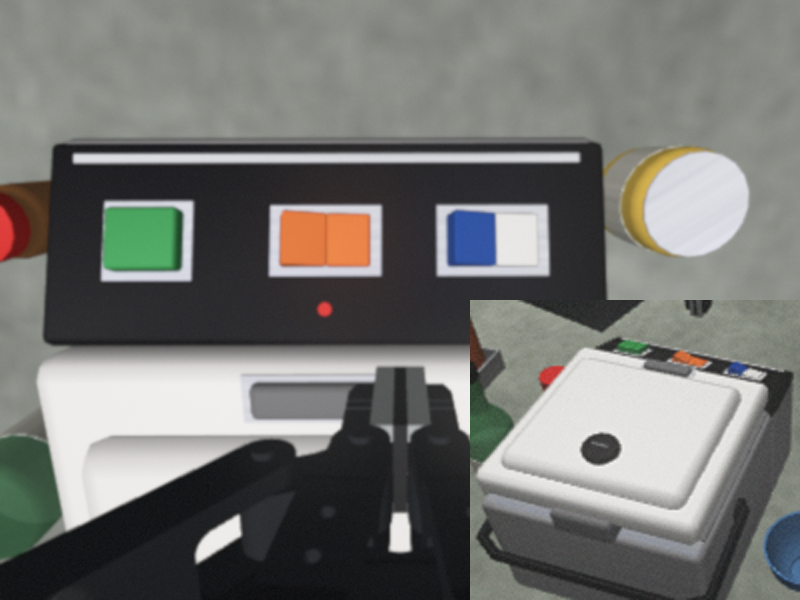

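The lid is shut (it sits down flush in the inset, and the force is zero). The model marks match the rocker (493,240) and key (143,238). Next is the rocker's blue end.

drive_tool(
  increments=[
    {"delta_pos": [19, 12, 0], "turn": 0, "jaw": -1},
    {"delta_pos": [18, 11, 20], "turn": 0, "jaw": -1},
    {"delta_pos": [0, 0, 30], "turn": 0, "jaw": -1},
    {"delta_pos": [0, 0, 25], "turn": 0, "jaw": -1},
    {"delta_pos": [0, 0, 5], "turn": 0, "jaw": -1},
    {"delta_pos": [0, 0, 3], "turn": 0, "jaw": -1},
    {"delta_pos": [0, 0, 2], "turn": 0, "jaw": -1},
  ],
)

```text
time: 5.8
tool_pos: [0.4696, -0.0736, 0.3561]
tcp_rot: [-0.201, 3.135, -0.0]
wrist_force: [0.2, 0.1, 0.0]
width: -0.002
grip_force: 0.0
```

drive_tool(
  increments=[
    {"delta_pos": [0, 0, 2], "turn": 0, "jaw": -1},
    {"delta_pos": [0, 0, 2], "turn": 0, "jaw": -1},
    {"delta_pos": [0, 0, 0], "turn": 0, "jaw": -1},
  ],
)

```text
time: 6.05
tool_pos: [0.4697, -0.0736, 0.3533]
tcp_rot: [-0.201, 3.132, -0.002]
wrist_force: [-0.0, 0.7, 3.1]
width: -0.002
grip_force: 1.5
```

drive_tool(
  increments=[
    {"delta_pos": [0, 0, 2], "turn": 0, "jaw": -1},
    {"delta_pos": [0, 0, 2], "turn": 0, "jaw": -1},
    {"delta_pos": [0, 0, 0], "turn": 0, "jaw": -1},
  ],
)

```text
time: 6.3
tool_pos: [0.4684, -0.0732, 0.3475]
tcp_rot: [0.201, -3.135, -0.0]
wrist_force: [-1.2, -0.6, -0.7]
width: 0.003
grip_force: 0.0
```

drive_tool(
  increments=[
    {"delta_pos": [0, 0, 2], "turn": 0, "jaw": -1},
    {"delta_pos": [0, 0, 0], "turn": 0, "jaw": -1},
  ],
)

```text
time: 6.47
tool_pos: [0.4685, -0.0732, 0.3458]
tcp_rot: [0.201, -3.135, -0.001]
wrist_force: [-0.9, 0.4, 3.1]
width: 0.001
grip_force: 1.7
```

drive_tool(
  increments=[
    {"delta_pos": [0, 0, -30], "turn": 0, "jaw": -1},
    {"delta_pos": [0, -18, -30], "turn": 0, "jaw": -1},
    {"delta_pos": [0, -30, -10], "turn": 0, "jaw": -1},
    {"delta_pos": [0, -30, 0], "turn": 0, "jaw": -1},
    {"delta_pos": [0, -30, 0], "turn": 0, "jaw": -1},
    {"delta_pos": [0, -30, 0], "turn": 0, "jaw": -1},
    {"delta_pos": [0, 0, 0], "turn": 0, "jaw": -1},
    {"delta_pos": [0, 0, 0], "turn": 0, "jaw": -1},
  ],
)

```text
time: 7.13
tool_pos: [0.486, -0.2113, 0.4148]
tcp_rot: [0.197, -3.134, -0.002]
wrist_force: [0.1, -0.2, 0.3]
width: 0.004
grip_force: 0.0
```

Run:
```python
from h import *
from workcell import bot
import cv2
s,c=wristcam(bot);t=bot.read_camera("scene")
a=cv2.resize(c["pixels"][...,::-1],(800,600),interpolation=cv2.INTER_CUBIC)
b=cv2.resize(t["pixels"][102:192,190:275,::-1],None,fx=3,fy=3,interpolation=cv2.INTER_CUBIC)
a[-270:,-255:]=b
v=np.load("v.npy");v[3]=0
cv2.imwrite("pics/w3.png",a)
print(goal(s,panel(v,[-.005,-.08,.009])).round(1))
```

```text
[-1.6  1.4 66.6]
```

View pics/w3.png

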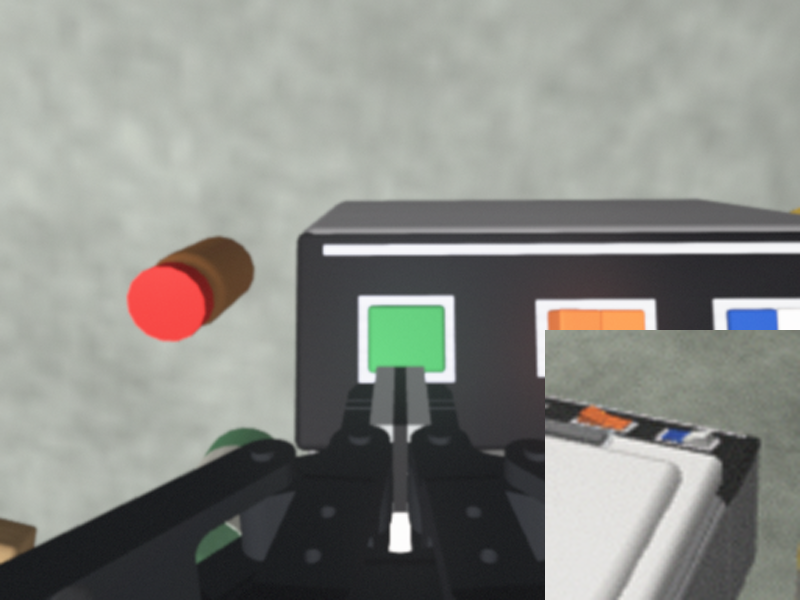

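The rocker is over: in the inset its white end at (700,440) now stands high and the blue end is down, while the orange rocker is unchanged. The green key is centred under the fingers, so I'll press it next.

drive_tool(
  increments=[
    {"delta_pos": [-1, 1, 25], "turn": 0, "jaw": -1},
    {"delta_pos": [0, 0, 25], "turn": 0, "jaw": -1},
    {"delta_pos": [0, 0, 8], "turn": 0, "jaw": -1},
    {"delta_pos": [0, 0, 3], "turn": 0, "jaw": -1},
    {"delta_pos": [0, 0, 2], "turn": 0, "jaw": -1},
    {"delta_pos": [0, 0, 2], "turn": 0, "jaw": -1},
    {"delta_pos": [0, 0, 0], "turn": 0, "jaw": -1},
  ],
)

```text
time: 7.82
tool_pos: [0.4874, -0.2087, 0.3519]
tcp_rot: [-0.202, 3.134, 0.0]
wrist_force: [-1.4, 1.3, 2.8]
width: -0.001
grip_force: 1.7
```

drive_tool(
  increments=[
    {"delta_pos": [0, 0, 2], "turn": 0, "jaw": -1},
    {"delta_pos": [0, 0, 1], "turn": 0, "jaw": -1},
    {"delta_pos": [0, 0, 0], "turn": 0, "jaw": -1},
  ],
)

```text
time: 8.07
tool_pos: [0.4873, -0.2093, 0.348]
tcp_rot: [-0.201, 3.134, -0.001]
wrist_force: [0.5, 0.4, -0.5]
width: 0.001
grip_force: 0.0
```

drive_tool(
  increments=[
    {"delta_pos": [0, 0, 1], "turn": 0, "jaw": -1},
    {"delta_pos": [0, 0, 1], "turn": 0, "jaw": -1},
    {"delta_pos": [0, 0, 1], "turn": 0, "jaw": -1},
    {"delta_pos": [0, 0, 0], "turn": 0, "jaw": -1},
  ],
)

```text
time: 8.4
tool_pos: [0.4874, -0.2093, 0.3465]
tcp_rot: [-0.201, 3.134, -0.001]
wrist_force: [-3.4, 1.2, 8.7]
width: -0.0
grip_force: 4.5
```

drive_tool(
  increments=[
    {"delta_pos": [0, 0, -25], "turn": 0, "jaw": -1},
    {"delta_pos": [0, 0, -30], "turn": 0, "jaw": -1},
    {"delta_pos": [30, 10, -20], "turn": 0, "jaw": -1},
    {"delta_pos": [20, 30, -20], "turn": 0, "jaw": -1},
    {"delta_pos": [0, 30, 0], "turn": 0, "jaw": -1},
    {"delta_pos": [0, 0, 0], "turn": 0, "jaw": -1},
    {"delta_pos": [0, 0, 0], "turn": 0, "jaw": -1},
  ],
)

```text
time: 8.98
tool_pos: [0.4282, -0.1452, 0.4402]
tcp_rot: [-0.204, 3.133, -0.002]
wrist_force: [-0.7, -0.4, -0.1]
width: -0.0
grip_force: 0.0
```

Run:
```python
from h import *
from workcell import bot
import cv2
s,c=wristcam(bot);t=bot.read_camera("scene");d=pickle.load(open("cams.pkl","rb"))
a=cv2.resize(c["pixels"][...,::-1],(512,384))
b=cv2.resize(t["pixels"][85:160,160:260,::-1],None,fx=4,fy=4,interpolation=cv2.INTER_CUBIC)
o=np.zeros((600,800,3),np.uint8);o[:300,:400]=b;o[:288,400:]=cv2.resize(t["pixels"][...,::-1],(400,288));o[300:,:400]=cv2.resize(a,(400,300));cv2.imwrite("pics/w4.png",o)
v=np.load("v.npy");v[3]=0
f=lambda p:(proj(c,p)*400/512).round(1)
for z in(.009,.004): print(z,[f(panel(v,[x,y,z]))for x in(-.014,.014) for y in(-.096,-.064)])
```

```text
0.009 [array([110.9, 193.6]), array([144.3, 193.5]), array([110.3, 223.4]), array([143.9, 223.3])]
0.004 [array([112.6, 193.2]), array([145.4, 193.1]), array([112. , 222.4]), array([145. , 222.3])]
```

View pics/w4.png

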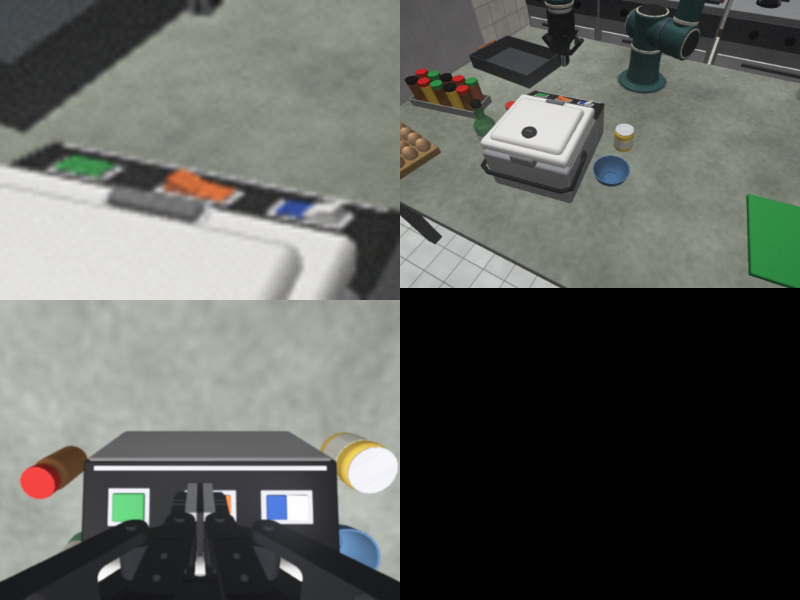

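The green key at (85,163) in the crop now lies low in its bezel. The blue end is down, the orange rocker is unchanged, the lid is shut, and the things around the cooker are where they were. The arm is clear, so I'm handing in.

```bash
python3 -c "
from workcell import bot
print(bot.finish_job())"
```

```text
the job is handed in; nothing more can be done
None
```

I shut the lid, tipped the programme rocker to steam and latched the cook key down, in that order, then handed the job in at about 9 s. The forces and pictures agree with this, but no verdict came back.

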